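# Show two gauges to the camera and log them

### The arm

A 7-joint arm with a two-finger parallel gripper is mounted at the origin on a cart in front of the work surface, level with it; the furniture and walls round the work are solid. World frame = base frame: x ahead of the robot, y to its left, z up, the work surface at z = 0. Lengths are in mm, angles in rad, forces in N, time in s.
With the tool pointing down it reaches from about 400 to 925 mm from the base axis. Payload 5.6 kg.
Tool frame: the origin (TCP) lies at the very end of the fingers, on their centre line; the grasp point (between the pads) lies 19 mm behind it (r.grasp_offset is the distance from the TCP to the grasp point, in mm); z points along the fingers, y is the direction in which the jaws open and shut (so a half turn about z gives the same grasp; the last joint's range is limited). The gripper opens to 85 mm and grips with 20 to 120 N. Pads are 22 mm wide; open, the fingers measure 114 mm over their backs; the gripper's body (76 mm by 85 mm) begins 54 mm behind the grasp point. The pads swing forward as they close: fully open they stand 13 mm farther back than shut.
Start: joints at [1.086, 0.468, -0.012, 1.603, 0.006, 1.071, -0.056], TCP at [277.881, -587.614, 231.29] pointing down, gripper open.
Joint ranges: [-2.53, 2.53], [-0.31, 2.02], [-1.57, 1.55], [0.28, 2.44], [-1.29, 4.43], [0.15, 1.84], [-2.92, 2.92]. Speed limits (rad/s): [2.57, 2.57, 3.14, 3.14, 3.14, 3.14, 3.14].

### API

Orientations are given as a unit quaternion [x, y, z, w].
In Python, from rig import r gives the robot as it stands.
- The arm moves only by the shell command python3 -m creep 'ROWS' [FORCE]. ROWS is JSON, a list that holds one entry, the list of rows, each a list of 5 numbers: the closure in counts, from 0 (fully open) to 255 (shut), then the shift along the tool's x, y, z in m, then the turn about the tool's z in degrees. In form: [[[grip, x, y, z, yaw], ...]]. A call has 1 to 20 rows; each row shifts and turns the commanded pose from where the row before left it, along the tool's axes as they then stand; what a row does not reach is not made up. A row lasts 1/12 s, in which the tool goes at most 41.7 mm and 7.16 degrees, less where a joint would pass 70% of its speed; a pose out of reach is approached as far as the arm can. A call with a gripper value outside its range is refused whole. The fingers move at their own pace and stop on an object; FORCE is the grip in N (left out, the last holds). Time passes only in rows, so rows that do not move let the fingers close. It gives the time, the measured TCP pose, the force and the opening at its end, in the units of the state.
- r.get_state(): the state, without advancing time (a new reading comes with each control period).
- r.camera(name): name is "scene" or "top"; returns (picture, depth): 384x512x3 uint8, blue, green, red; 384x512 float32, mm along the optical axis (not along the pixel's ray), 0 where there is no reading.
- r.camera_model(name): a dict with "fx", "fy", "cx", "cy" (pixels), "dist_coeffs" ([k1, k2, p1, p2, k3] as OpenCV has them; the pictures are not rectified), "eye" and "rotation" of the camera in the world. Camera axes: x right, y down, z forward; pixel columns grow to the right and rows downward; lengths in mm; the calibration is good to about 2 mm. A picture is of the moment at which its call begins. camera_model takes no time and is no camera call.
- r.hand_in(): hands the job in, once; it reports no verdict.
Trained networks look in the newest picture that a camera, given by its name, has taken for a name from the list of things; names that differ only in an ending like _2 or _b are one class to them, and where a whole thing is asked for, a point or a joint stands for the part that bears it (a point fixed in the world has none). Each returns a list of dicts, best first, with "conf" (0 to 1); they miss things now and then, are a little off and sometimes report something else, mostly with a low value. They report only what shows in the picture. A call takes as long as a camera call. They do not tell look-alikes from the thing itself.
- r.recognise(camera, name): "centre" ([x, y, z] in mm, in the coordinates of the camera as it stood for that picture, good to about 4 mm: the middle of the surface that is visible of it).
- r.outline_of(camera, name): "pixels" (384x512 bool, what is visible of it).
- r.tip_of(camera, name): "centre" ([x, y, z] in mm, in the coordinates of the camera as it stood for that picture, good to about 4 mm: a listed point, or the origin of a listed thing).
The state is a dict: "time_s": time; "joint_positions": joint angles; "dq": joint speeds; "effort": joint torques, N m; "tcp_pos": TCP position; "orientation": TCP orientation; "wrist_force": force on the tool from outside, world axes, zero at the start; "wrist_torque": the same for the moment, N m; "gripper_width": opening from 0.0 (shut) to 1.0 (fully open).
Only numpy, scipy, OpenCV 4.12 (cv2) and the standard library are available. Lean on these libraries where they do the work, as an engineer would, in place of code of your own. Each camera call takes 0.05 s, during which the arm holds its last target.

### The job

Two gauges are due for calibration and have to be shown to the overhead camera and logged: first point at the middle of the ring gauge (the larger of the two plain steel rings lying on the bench), then at the middle of the plug gauge (the short steel rod), keeping the fingertips two or three centimetres above each for about two seconds without touching it. Then press the button on top of the small grey log box fully down and let it come back up. Do not point at the smaller steel ring, and do not touch, lift or move any of the loose things.

Things in the scene. Friction and masses are not known exactly. Their poses are not given: they have to be found in the camera images.
- ring_gauge: ring gauge to be shown first: plain steel ring lying flat on the bench, 52 mm outside diameter, 14 mm high; origin at the centre of its underside, z up
- plug_gauge: plug gauge to be shown second: plain pale steel rod lying on the bench, 96 mm long, 18 mm thick and 18 mm high in the middle, thinner (12 mm) at both ends; origin under its mid-length at bench height, its y axis along the rod, z up
- steel_ring: smaller look-alike steel ring, 28 mm outside diameter, 6 mm high, lying flat; not to be pointed at or touched; origin at the centre of its underside
- log_box: log box: fixed grey enclosure 90 x 80 mm and 38 mm high with an aluminium lid and one large round button in the middle of the lid; origin at the centre of its underside, z up
- log_key_top (a point): middle of the top face of the log box's round grey button, 32 mm across, at its rest height of 60 mm above the bench
- log_key (a joint): travel of that button: 0 at rest, 0.006 m fully down; pressed straight down against a spring, about 5 N when fully down, comes back up by itself
- weight_1: brass weight 34 mm across, 42 mm high, standing at the back; bystander, origin at the centre of its underside
- weight_2: small brass weight 24 mm across, 30 mm high, standing at the back; bystander, origin at the centre of its underside
- micrometer: micrometer 58 x 147 x 17 mm, lying at the back; bystander, origin at the centre of its underside
- tweezers: steel tweezers 16 x 122 x 8 mm, lying near the front edge; bystander, origin at the centre of its underside
- hex_key: hex key 29 x 80 x 5 mm, lying near the front edge; bystander, origin at the centre of its underside
- marker: marker pen 17 x 135 x 16 mm, lying near the front edge; bystander, origin at the centre of its underside
There are look-alikes about, which are no part of the job. Leave any black look-alike of the ring_gauge alone. Leave any turquoise look-alike of the plug_gauge alone.

How it is judged (in metres and radians):
On the way, in this order (a step that is already met when the one before it is completed fails the run):
1. points at the ring gauge from just above, staying there for 1.5 s (horizontal distance between the grasp point and ring_gauge below 0.025 m and height (world z) of the grasp point between 0.034 and 0.095 m), for 1.5 s.
2. points at the plug gauge from just above, staying there for 1.5 s (horizontal distance between the grasp point and plug_gauge below 0.025 m and height (world z) of the grasp point between 0.034 and 0.1 m), for 1.5 s.
3. presses the log box's button down (at least 4.5 mm) (value of joint log_key above 0.0045 m), for 0.05 s.
At the end, for the whole second after the job is handed in: The button is back up (within 1.5 mm of rest) and the gauges, the small ring and the bystanders lie at rest within 8 mm of where they were (value of joint log_key below 0.0015 m and distance of each of ring_gauge, plug_gauge, steel_ring, weight_1, weight_2, micrometer, tweezers, hex_key, marker from where it was at the start of the episode below 0.008 m and linear speed of each of ring_gauge, plug_gauge, steel_ring below 0.01 m/s); the robot touches nothing.
It fails at once if a gauge or the small ring is touched (contact force between any of the fingers, the arm and ring_gauge above 0.3 N or contact force between any of the fingers, the arm and plug_gauge above 0.3 N or contact force between any of the fingers, the arm and steel_ring above 0.3 N).
It fails at once if a bystander is touched (contact force between any of the fingers, the arm and weight_1 above 0.3 N or contact force between any of the fingers, the arm and weight_2 above 0.3 N or contact force between any of the fingers, the arm and micrometer above 0.3 N or contact force between any of the fingers, the arm and tweezers above 0.3 N or contact force between any of the fingers, the arm and hex_key above 0.3 N or contact force between any of the fingers, the arm and marker above 0.3 N).
It fails at once if a gauge, the small ring or a bystander is lifted or shifted by more than 8 mm (distance of any of ring_gauge, plug_gauge, steel_ring, weight_1, weight_2, micrometer, tweezers, hex_key, marker from where it was at the start of the episode above 0.008 m).
It fails at once if the smaller ring is pointed at (grasp point within 14 mm of its middle, fingertips within about 5 cm above it) (horizontal distance between the grasp point and steel_ring below 0.014 m and height (world z) of the grasp point below 0.075 m).
It also fails if it takes over 53 s, if anything falls off the work surface, if the arm or the gripper's body presses on something with over 40 N, if the wrist force passes 120 N, or if a joint passes its speed limit or range.

## Working session

There is one attempt and no reset: what is moved stays moved. The work goes in short steps, Python scripts to look and compute and a shell command to move; the robot and the scene stay as the last step left them, time stands still between calls to the robot, and variables do not carry over. Pictures are saved under pics/ and viewed, and the job is handed in when it is done.

```bash
ls; mkdir -p pics
cat > h.py <<'E'
from rig import r
import numpy as np, cv2
def w(cam,p):
    m=r.camera_model(cam); return np.array(m["rotation"])@np.array(p)+np.array(m["eye"])
def px(cam,P):
    m=r.camera_model(cam); R=np.array(m["rotation"]); c=R.T@(np.array(P,float)-np.array(m["eye"]))
    K=np.array([[m["fx"],0,m["cx"]],[0,m["fy"],m["cy"]],[0,0,1]])
    return cv2.projectPoints(c.reshape(1,1,3),np.zeros(3),np.zeros(3),K,np.array(m["dist_coeffs"],float))[0].ravel()
def ray(cam,uv,z):
    "world point on plane z seen at pixel uv"
    m=r.camera_model(cam); R=np.array(m["rotation"]);e=np.array(m["eye"])
    K=np.array([[m["fx"],0,m["cx"]],[0,m["fy"],m["cy"]],[0,0,1]])
    n=cv2.undistortPoints(np.array(uv,float).reshape(1,1,2),K,np.array(m["dist_coeffs"],float)).ravel()
    d=R@np.array([n[0],n[1],1]); return e+d*(z-e[2])/d[2]
E
python3 - <<'E'
from h import *
print(r.get_state())
for c in("top","scene"):
    m=r.camera_model(c);print(m)
    p,d=r.camera(c);cv2.imwrite(f"pics/{c}0.png",cv2.resize(p,None,fx=1.5,fy=1.5))
    for n in["ring_gauge","plug_gauge","steel_ring","log_key_top","log_box","weight_1","micrometer","tweezers","hex_key","marker"]:
        for q in r.tip_of(c,n):
            P=w(c,q["centre"]);print(c,n,round(q["conf"],2),P.round(0),px(c,P).round(0))
E
```

```text
pics
{'time_s': 0.0, 'joint_positions': array([ 1.085984  ,  0.46839357, -0.01158165,  1.60364651,  0.00604913,
        1.07136294, -0.05633133]), 'dq': array([-7.58503242e-05,  3.08957922e-04, -4.70982369e-05, -9.06447998e-04,
        2.19579405e-03,  1.40614979e-03,  8.59188408e-04]), 'effort': array([ 1.47470569e-04, -5.32387340e+01,  2.16223608e-02, -2.51302475e+01,
        1.13721960e-02,  7.72076921e-03,  1.15521310e-06]), 'tcp_pos': array([ 277.60142419, -587.12191871,  230.31820882]), 'orientation': array([ 9.75708827e-01,  2.19069611e-01, -2.79829958e-04, -8.43554260e-04]), 'wrist_force': array([0.3661369 , 0.25922794, 0.43694485]), 'wrist_torque': array([-0.01227721, -0.07196542, -0.00824942]), 'gripper_width': 0.9985541086210181}
{'fx': 390.9411280212567, 'fy': 390.9411280212567, 'cx': 253.49545988955728, 'cy': 183.4045763386108, 'dist_coeffs': array([-0.05023075,  0.        ,  0.        ,  0.        ,  0.        ]), 'eye': array([ 467.85820405,   32.41109078, 1267.3107663 ]), 'rotation': array([ 0.70980236, -0.70280442,  0.03712444, -0.02946746])}Traceback (most recent call last):
  File "<stdin>", line 8, in <module>
  File "h.py", line 4, in w
    m=r.camera_model(cam); return np.array(m["rotation"])@np.array(p)+np.array(m["eye"])
                                  ~~~~~~~~~~~~~~~~~~~~~~~^~~~~~~~~~~~
ValueError: matmul: Input operand 1 has a mismatch in its core dimension 0, with gufunc signature (n?,k),(k,m?)->(n?,m?) (size 3 is different from 4)
```

```bash
sed -i 's/np.array(m\["rotation"\])/Rotation.from_quat(m["rotation"]).as_matrix()/; 1a from scipy.spatial.transform import Rotation' h.py
python3 - <<'E'
from h import *
s=r.get_state();print(s["time_s"])
for c in("top","scene"):
    m=r.camera_model(c);print(m["eye"],Rotation.from_quat(m["rotation"]).as_matrix().round(2))
    p,d=r.camera(c);cv2.imwrite(f"pics/{c}0.png",cv2.resize(p,None,fx=1.5,fy=1.5))
    np.savez(f"{c}0.npz",p=p,d=d)
    for n in["ring_gauge","plug_gauge","steel_ring","log_key_top","log_box","weight_1","micrometer","tweezers","hex_key","marker"]:
        for q in r.tip_of(c,n):
            P=w(c,q["centre"]);print(c,n,round(q["conf"],2),P.round(0),px(c,P).round(0))
print(r.get_state()["time_s"])
E
```

```text
0.1
[ 467.85820405   32.41109078 1267.3107663 ] [[ 0.01 -1.    0.09]
 [-1.   -0.01 -0.01]
 [ 0.01 -0.09 -1.  ]]
top ring_gauge 0.65 [507.  88.  -1.] [232. 208.]
top ring_gauge 0.6 [542. 185.  -2.] [202. 197.]
top plug_gauge 0.71 [622. -71.  -2.] [281. 173.]
top plug_gauge 0.5 [526. -70.  -5.] [281. 203.]
top plug_gauge 0.37 [426. 281.  59.] [168. 233.]
top steel_ring 0.49 [ 532. -188.   -1.] [317. 201.]
top log_key_top 0.41 [422. 282.  60.] [167. 234.]
top log_box 0.55 [424. 279.   0.] [172. 233.]
top weight_1 0.67 [743.  84.  -6.] [234. 137.]
top weight_1 0.57 [412. -72.   1.] [281. 238.]
top weight_1 0.43 [738.   8.   2.] [257. 138.]
top micrometer 0.75 [ 762. -130.    2.] [299. 131.]
top tweezers 0.38 [405.  79.  -3.] [234. 240.]
top hex_key 0.38 [411. -75.  -1.] [282. 238.]
top marker 0.49 [ 387. -242.    1.] [334. 246.]
[-81.80302878 516.27583854 564.7246314 ] [[-0.56 -0.44  0.7 ]
 [-0.83  0.29 -0.48]
 [ 0.   -0.85 -0.52]]
scene ring_gauge 0.69 [505.  87.  -2.] [273. 231.]
scene ring_gauge 0.69 [539. 185.  -0.] [232. 237.]
scene ring_gauge 0.57 [ 389. -241.   -3.] [398. 212.]
scene plug_gauge 0.74 [423. 276.  -2.] [222. 283.]
scene plug_gauge 0.58 [525. -67.  -2.] [315. 208.]
scene steel_ring 0.67 [403.  84.   1.] [300. 253.]
scene steel_ring 0.43 [ 530. -186.    3.] [346. 193.]
scene steel_ring 0.32 [408. -72.   5.] [348. 227.]
scene log_key_top 0.74 [423. 280.  63.] [218. 260.]
scene log_box 0.76 [425. 277.   1.] [221. 282.]
scene log_box 0.75 [422. 282.  62.] [218. 261.]
scene weight_1 0.55 [745.  89.  -0.] [225. 189.]
scene weight_1 0.37 [739.   9.  -2.] [249. 182.]
scene micrometer 0.76 [ 761. -132.    0.] [283. 167.]
scene tweezers 0.55 [406.  84.   3.] [300. 251.]
scene hex_key 0.64 [415. -77.   3.] [347. 226.]
scene marker 0.62 [ 385. -241.    0.] [399. 211.]
scene marker 0.34 [425. 276.  -2.] [222. 282.]
1.2
```

View pics/top0.png

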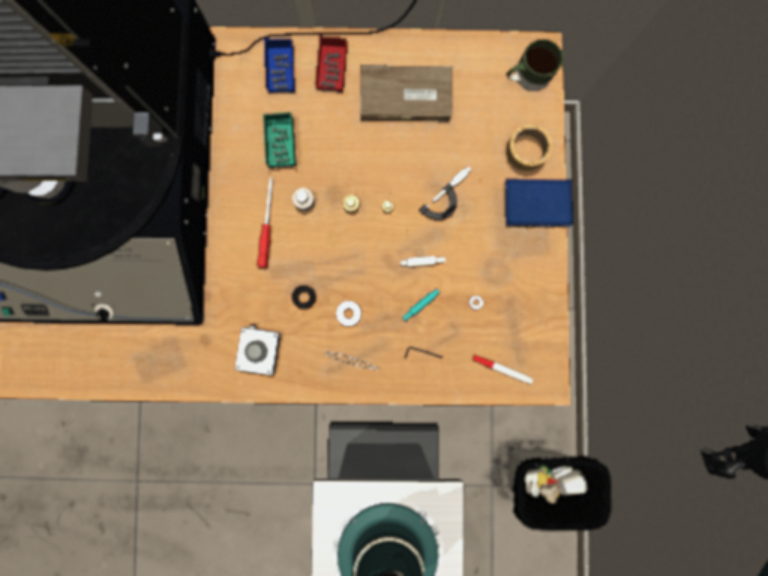

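View pics/scene0.png

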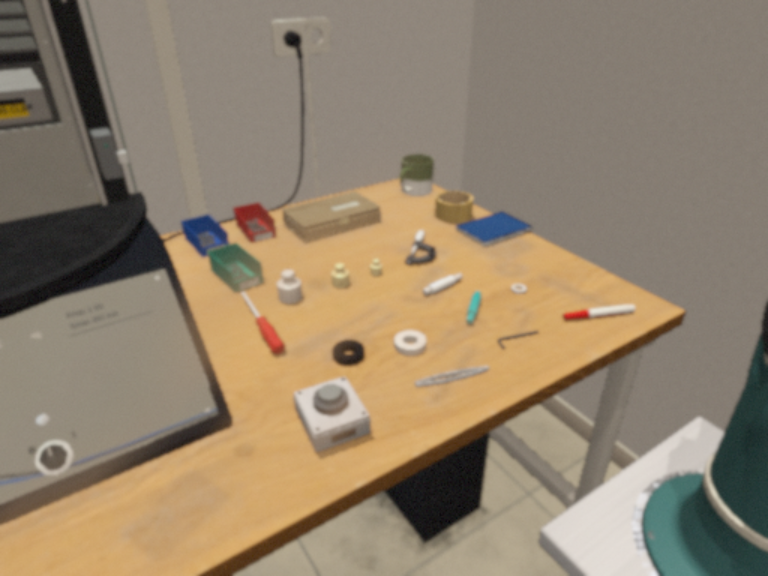

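Run:
```python
from h import *
p=np.load("top0.npz")["p"];d=np.load("top0.npz")["d"]
cv2.imwrite("pics/crop0.png",cv2.resize(p[155:260,150:360],None,fx=3.8,fy=3.8,interpolation=cv2.INTER_CUBIC))
r.camera("top")
for n,h in(("ring_gauge",14),("plug_gauge",18),("steel_ring",6),("log_box",38)):
    for q in r.outline_of("top",n):
        m=q["pixels"];v,u=np.nonzero(m);c,sz,a=cv2.minAreaRect(np.c_[u,v].astype(np.float32))
        print(n,round(q["conf"],2),m.sum(),np.round(c),np.round(sz),p[m].mean(0).round(),ray("top",c,h).round(1),ray("top",(u.mean(),v.mean()),h).round(1))
# button: grey circle near (171,234)
m=r.camera_model("top")
# heights of left machine: world points from depth
v,u=np.mgrid[0:384,0:512]
K=np.array([[m["fx"],0,m["cx"]],[0,m["fy"],m["cy"]],[0,0,1]])
n=cv2.undistortPoints(np.stack([u,v],-1).reshape(-1,1,2).astype(float),K,m["dist_coeffs"]).reshape(-1,2)
W=(np.c_[n,np.ones(len(n))]*d.reshape(-1,1))@Rotation.from_quat(m["rotation"]).as_matrix().T+m["eye"]
W[d.ravel()==0]=np.nan;W=W.reshape(384,512,3);np.save("W.npy",W)
for vv in range(60,250,20):print(vv,[tuple(W[vv,uu].round()) for uu in(60,100,130,140,150)])
b=(np.abs(W[...,2]-60)<8)&(u>155)&(u<190)&(v>215)&(v<255)
print(b.sum(),W[b].mean(0),(W[b].min(0)+W[b].max(0))/2)
```

```text
ring_gauge 0.63 184 [202. 198.] [15. 16.] [42. 52. 65.] [539.2 184.1  14. ] [538.6 184.1  14. ]
ring_gauge 0.49 173 [232. 209.] [16. 16.] [225. 228. 230.] [505.  89.  14.] [504.9  89.4  14. ]
ring_gauge 0.39 98 [234. 136.] [11.  9.] [148. 196. 209.] [742.5  86.   14. ] [742.2  85.7  14. ]
log_box 0.82 799 [171. 234.] [27. 32.] [188. 194. 195.] [424.  275.8  38. ] [422.3 276.2  38. ]
60 [(np.float64(852.0), np.float64(499.0), np.float64(357.0)), (np.float64(855.0), np.float64(403.0), np.float64(348.0)), (np.float64(942.0), np.float64(395.0), np.float64(142.0)), (np.float64(985.0), np.float64(394.0), np.float64(41.0)), (np.float64(1001.0), np.float64(372.0), np.float64(4.0))]
80 [(np.float64(791.0), np.float64(481.0), np.float64(385.0)), (np.float64(813.0), np.float64(410.0), np.float64(324.0)), (np.float64(881.0), np.float64(392.0), np.float64(140.0)), (np.float64(919.0), np.float64(392.0), np.float64(37.0)), (np.float64(934.0), np.float64(371.0), np.float64(-4.0))]
100 [(np.float64(795.0), np.float64(563.0), np.float64(215.0)), (np.float64(795.0), np.float64(449.0), np.float64(217.0)
[... 1627 characters left out ...]
oat64(354.0), np.float64(1.0))]
220 [(np.float64(462.0), np.float64(647.0), np.float64(1.0)), (np.float64(463.0), np.float64(515.0), np.float64(1.0)), (np.float64(465.0), np.float64(417.0), np.float64(2.0)), (np.float64(465.0), np.float64(384.0), np.float64(2.0)), (np.float64(465.0), np.float64(351.0), np.float64(5.0))]
240 [(np.float64(397.0), np.float64(645.0), np.float64(-2.0)), (np.float64(399.0), np.float64(513.0), np.float64(-2.0)), (np.float64(401.0), np.float64(414.0), np.float64(5.0)), (np.float64(401.0), np.float64(384.0), np.float64(-3.0)), (np.float64(401.0), np.float64(350.0), np.float64(2.0))]
102 [422.6542267  277.71388682  57.90546805] [423.22309535 279.07339157  58.46920014]
```

View pics/crop0.png

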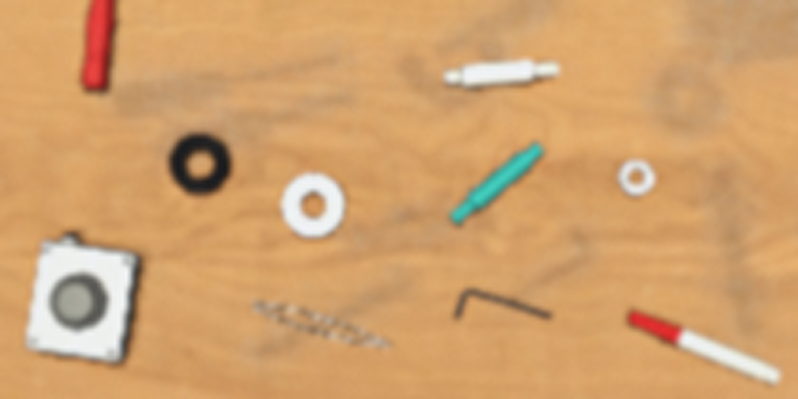

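The top picture at 1.5x shows these things, with pixels in the raw 384x512 image:
- **Ring candidates:** black (202,198), pale steel 52 mm (232,208), small steel (317,201). I choose (232,208), about (506,88) mm.
- **Rod candidates:** pale steel (281,174), turquoise (281,203). I choose (281,174), about (622,-71) mm.
- **Button:** (170,234), about (423,279,60) mm.

The crop confirms the choices. First I square the tool up with the world axes and travel high.

```bash
python3 -m creep '[[[255,0,0,0,6.3],[255,0,0,0,6.3],[255,0,0,0,6.3],[255,0,0,0,6.4],[255,0.011,-0.033,0,0],[255,0.011,-0.033,0,0],[255,0.011,-0.033,0,0],[255,0.011,-0.033,0,0],[255,0.011,-0.033,0,0],[255,0.011,-0.033,0,0],[255,0.011,-0.033,0,0],[255,0.011,-0.033,0,0],[255,0.011,-0.033,0,0],[255,0.011,-0.033,0,0]]]'; python3 -c "
from h import *
s=r.get_state();print(s['joint_positions'],s['tcp_pos'],Rotation.from_quat(s['orientation']).as_matrix().round(3),s['time_s'],s['gripper_width'])"
```

```text
time_s: 2.62
tcp_pos: [388.1, -256.0, 231.6]
orientation: [1.0, 0.0, 0.0, 0.0]
wrist_force: [0.8, 0.3, -0.1]
gripper_width: -0.001
[ 0.595109    0.15861059 -0.09257262  2.03477104  0.01820551  0.94812625
 -1.07769808] [ 388.14621193 -256.01421586  231.60372644] [[ 1.     0.     0.001]
 [ 0.    -1.    -0.001]
 [ 0.001  0.001 -1.   ]] 2.6167 -0.0008804788296150185
```

```bash
python3 -m creep '[[[255,0.01,-0.029,0,0],[255,0.01,-0.029,0,0],[255,0.01,-0.029,0,0],[255,0.01,-0.029,0,0],[255,0.01,-0.029,0,0],[255,0.01,-0.029,0,0],[255,0.01,-0.029,0,0],[255,0.01,-0.029,0,0],[255,0.01,-0.029,0,0],[255,0.01,-0.029,0,0],[255,0.01,-0.029,0,0],[255,0.008,-0.025,0,0],[255,0,0,0.03,0],[255,0,0,0.03,0],[255,0,0,0.03,0],[255,0,0,0.03,0],[255,0,0,0,0]]]'; python3 -c "
from h import *
p,d=r.camera('scene');cv2.imwrite('pics/s1.png',cv2.resize(p[150:320,150:400],None,fx=3,fy=3))
p,d=r.camera('top');cv2.imwrite('pics/t1.png',cv2.resize(p[150:260,150:350],None,fx=3.8,fy=3.8))
print(r.get_state()['joint_positions'])"
```

```text
time_s: 4.03
tcp_pos: [502.0, 85.5, 106.4]
orientation: [1.0, 0.0, -0.005, 0.001]
wrist_force: [-1.2, -0.0, -1.5]
gripper_width: -0.004
[ 0.02757469  0.43348543 -0.31817922  2.01220188  0.19849617  0.72685592
 -1.98282201]
```

View pics/s1.png

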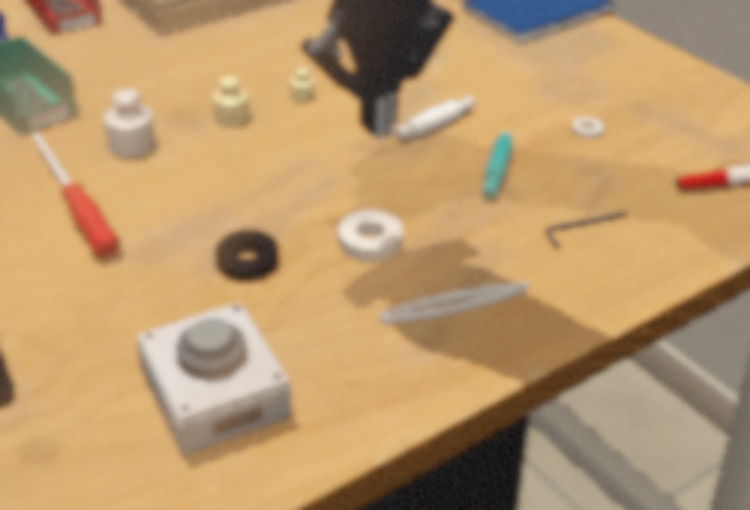

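The scene crop shows the closed fingers at about (382,130), above the white ring at (370,235), with nothing touched. Next I descend to about 40 mm and hold.

```bash
python3 -m creep '[[[255,0.003,-0.003,0.015,0],[255,0,0,0.015,0],[255,0,0,0.015,0],[255,0,0,0.012,0],[255,0,0,0.006,0],[255,0,0,0,0],[255,0,0,0,0],[255,0,0,0,0]]]'; python3 -c "
from h import *
p,d=r.camera('scene');cv2.imwrite('pics/s2.png',cv2.resize(p[150:320,150:400],None,fx=3,fy=3))"
```

```text
time_s: 4.8
tcp_pos: [509.6, 89.6, 49.3]
orientation: [1.0, 0.0, 0.001, -0.0]
wrist_force: [-0.6, 0.1, 0.0]
gripper_width: -0.0
```

View pics/s2.png

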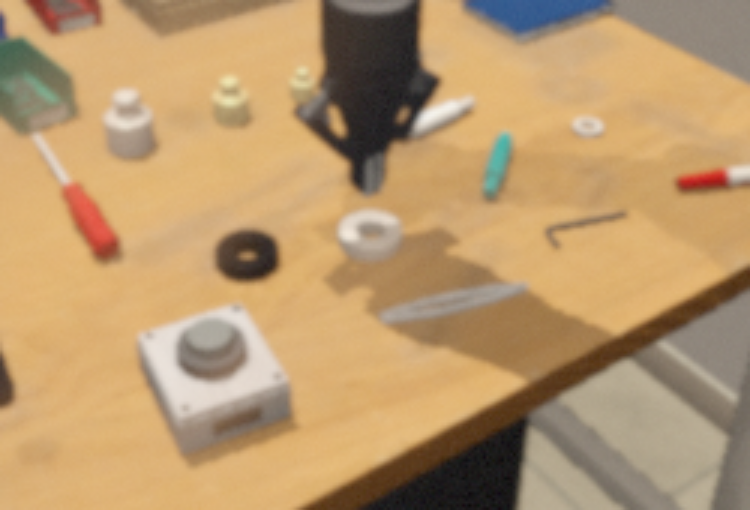

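The fingertips at (370,185) are right above the ring at (370,235). I drop 9 mm more and hold for about 2.3 s.

```bash
python3 -m creep '[[[255,-0.003,0,0.005,0],[255,0,0,0.004,0],[255,0,0,0,0],[255,0,0,0,0],[255,0,0,0,0],[255,0,0,0,0],[255,0,0,0,0],[255,0,0,0,0],[255,0,0,0,0],[255,0,0,0,0],[255,0,0,0,0],[255,0,0,0,0],[255,0,0,0,0],[255,0,0,0,0],[255,0,0,0,0],[255,0,0,0,0],[255,0,0,0,0],[255,0,0,0,0],[255,0,0,0,0],[255,0,0,0,0]]]'; python3 -m creep '[[[255,0,0,0,0],[255,0,0,0,0],[255,0,0,0,0],[255,0,0,0,0],[255,0,0,0,0],[255,0,0,0,0],[255,0,0,0,0],[255,0,0,0,0]]]'
```

```text
time_s: 6.52
tcp_pos: [505.8, 89.4, 39.3]
orientation: [1.0, 0.0, -0.0, 0.0]
wrist_force: [-0.6, -0.1, 0.1]
gripper_width: -0.0
time_s: 7.18
tcp_pos: [505.8, 89.4, 39.3]
orientation: [1.0, 0.0, -0.0, 0.0]
wrist_force: [-0.4, -0.4, -0.4]
gripper_width: 0.001
```

```bash
python3 -m creep '[[[255,0,0,-0.03,0],[255,0,0,-0.03,0],[255,0,0,-0.02,0],[255,0.0145,0.02,0,0],[255,0.0145,0.02,0,0],[255,0.0145,0.02,0,0],[255,0.0145,0.02,0,0],[255,0.0145,0.02,0,0],[255,0.0145,0.02,0,0],[255,0.0145,0.02,0,0],[255,0.0145,0.02,0,0],[255,0,0,0,0],[255,0,0,0.02,0],[255,0,0,0.02,0],[255,0,0,0.015,0],[255,0,0,0,0],[255,0,0,0,0],[255,0,0,0,0]]]'; python3 -c "
from h import *
p,d=r.camera('scene');cv2.imwrite('pics/s3.png',cv2.resize(p[130:300,150:400],None,fx=3,fy=3))
for q in r.tip_of('scene','plug_gauge'):print(q['conf'],w('scene',q['centre']))"
```

```text
time_s: 8.68
tcp_pos: [622.3, -70.3, 65.1]
orientation: [1.0, 0.0, 0.001, -0.0]
wrist_force: [0.3, -0.0, 0.1]
gripper_width: -0.003
0.51 [622.28673135 -70.70125797   5.11105236]
0.47 [524.32434566 -68.63863529  -2.61271467]
```

View pics/s3.png

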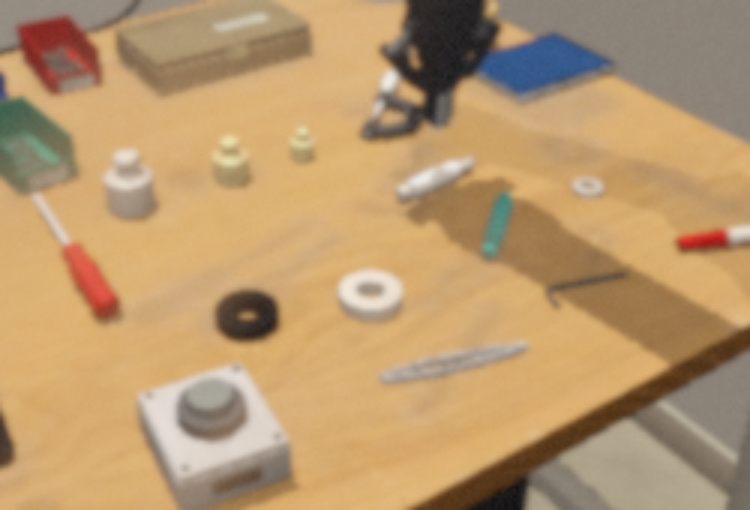

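The fingertips at (440,120) are over the white rod at (437,178). I lower to 43 mm and hold.

```bash
python3 -m creep '[[[255,0,0,0.008,0],[255,0,0,0.008,0],[255,0,0,0.006,0],[255,0,0,0,0],[255,0,0,0,0],[255,0,0,0,0],[255,0,0,0,0],[255,0,0,0,0],[255,0,0,0,0],[255,0,0,0,0],[255,0,0,0,0],[255,0,0,0,0],[255,0,0,0,0],[255,0,0,0,0],[255,0,0,0,0],[255,0,0,0,0],[255,0,0,0,0],[255,0,0,0,0],[255,0,0,0,0],[255,0,0,0,0]]]'; python3 -m creep '[[[255,0,0,0,0],[255,0,0,0,0],[255,0,0,0,0],[255,0,0,0,0],[255,0,0,0,0],[255,0,0,0,0],[255,0,0,0,0],[255,0,0,0,0],[255,0,0,0,0],[255,0,0,0,0]]]'
```

```text
time_s: 10.45
tcp_pos: [621.8, -70.6, 42.2]
orientation: [1.0, 0.0, -0.0, 0.0]
wrist_force: [-0.1, 0.1, 0.0]
gripper_width: -0.002
time_s: 11.28
tcp_pos: [621.8, -70.5, 42.3]
orientation: [1.0, 0.0, 0.0, 0.0]
wrist_force: [-0.2, -0.4, 0.3]
gripper_width: -0.002
```

```bash
python3 -m creep '[[[255,0,0,-0.03,0],[255,0,0,-0.03,0],[255,0,0,-0.03,0],[255,-0.0166,-0.0291,0,0],[255,-0.0166,-0.0291,0,0],[255,-0.0166,-0.0291,0,0],[255,-0.0166,-0.0291,0,0],[255,-0.0166,-0.0291,0,0],[255,-0.0166,-0.0291,0,0],[255,-0.0166,-0.0291,0,0],[255,-0.0166,-0.0291,0,0],[255,-0.0166,-0.0291,0,0],[255,-0.0166,-0.0291,0,0],[255,-0.0166,-0.0291,0,0],[255,-0.0166,-0.0291,0,0],[255,0,0,0.02,0],[255,0,0,0.02,0],[255,0,0,0,0],[255,0,0,0,0],[255,0,0,0,0]]]'; python3 -c "
from h import *
p,d=r.camera('scene');cv2.imwrite('pics/s4.png',cv2.resize(p[180:320,150:350],None,fx=3.8,fy=3.8))
for q in r.tip_of('scene','log_key_top'):print(q['conf'],w('scene',q['centre']))
print(r.get_state()['joint_positions'])"
```

```text
time_s: 12.95
tcp_pos: [423.1, 278.6, 92.9]
orientation: [1.0, -0.0, 0.0, -0.0]
wrist_force: [0.4, 0.6, -0.4]
gripper_width: -0.002
0.75 [423.43499808 281.25431318  61.83489316]
[-0.34888212  0.46095258 -0.36347674  2.03501861  0.25286574  0.68586697
 -2.44585228]
```

View pics/s4.png

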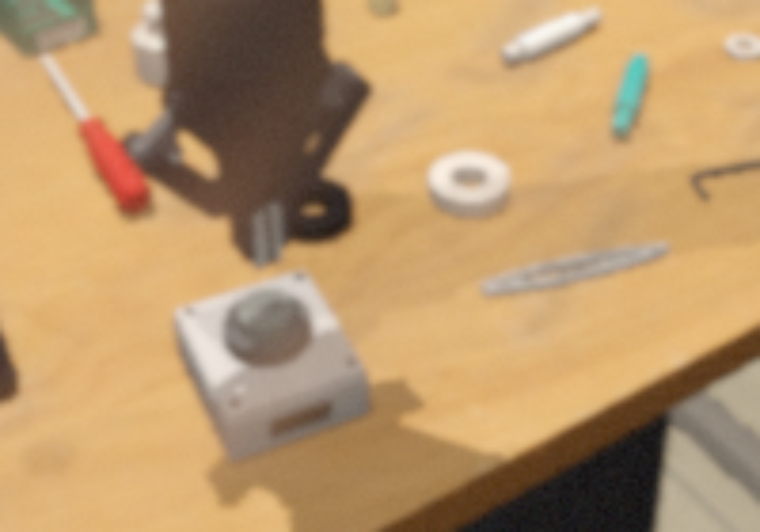

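The fingertips at (263,255) are above the button top at (267,315). I press slowly.

```bash
python3 -m creep '[[[255,0,0.001,0.01,0],[255,0,0,0.01,0],[255,0,0,0.008,0],[255,0,0,0.002,0],[255,0,0,0.002,0],[255,0,0,0.002,0],[255,0,0,0.002,0],[255,0,0,0,0],[255,0,0,0,0]]]'
```

```text
time_s: 13.8
tcp_pos: [422.2, 277.3, 56.3]
orientation: [1.0, 0.0, -0.0, 0.0]
wrist_force: [-2.7, -2.6, 3.2]
gripper_width: 0.0
```

```bash
python3 -m creep '[[[255,0,0,0.001,0],[255,0,0,0.001,0],[255,0,0,0.001,0],[255,0,0,0,0],[255,0,0,0,0],[255,0,0,0,0]]]'
```

```text
time_s: 14.3
tcp_pos: [422.5, 277.6, 54.0]
orientation: [1.0, 0.0, 0.0, 0.0]
wrist_force: [-4.4, -2.3, 10.4]
gripper_width: -0.005
```

The force jumped to 10.4 N at z = 54 mm, so the button is against its stop, fully down. I lift off, back away, and check.

```bash
python3 -m creep '[[[255,0,0,0,0],[255,0,0,0,0],[255,0,0,-0.005,0],[255,0,0,-0.01,0],[255,0,0,-0.02,0],[255,0,0,-0.03,0],[255,0,0,-0.03,0],[255,0,0,-0.03,0],[255,0,0,-0.03,0],[255,0,0.03,0,0],[255,0,0.03,0,0],[255,0,0.03,0,0],[255,0,0.03,0,0],[255,0,0.03,0,0],[255,0,0,0,0],[255,0,0,0,0],[255,0,0,0,0],[255,0,0,0,0],[255,0,0,0,0],[255,0,0,0,0]]]'; python3 -c "
from h import *
p,d=r.camera('scene');cv2.imwrite('pics/s5.png',cv2.resize(p,None,fx=1.5,fy=1.5))
for n in('ring_gauge','plug_gauge','log_key_top','steel_ring','tweezers'):
  for q in r.tip_of('scene',n):print(n,round(q['conf'],2),w('scene',q['centre']).round(1))
a=np.load('scene0.npz')['d'];print(np.median(a[255:262,216:222]),np.median(d[255:262,216:222]))
print(r.get_state()['tcp_pos'])"
```

```text
time_s: 15.97
tcp_pos: [422.5, 128.7, 208.2]
orientation: [1.0, 0.001, 0.0, -0.0]
wrist_force: [-1.2, 0.7, -0.7]
gripper_width: -0.003
ring_gauge 0.67 [506.5  88.4  -1.7]
ring_gauge 0.62 [537.4 182.7   1.5]
plug_gauge 0.61 [621.6 -70.9   2.2]
plug_gauge 0.49 [524.  -70.3  -4.9]
steel_ring 0.54 [ 532.1 -186.2    2. ]
tweezers 0.66 [405.1  79.1   2.8]
tweezers 0.2 [ 7.373e+02  6.200e+00 -5.000e-01]
739.6832 738.99243
[422.53608869 127.76057024 208.20138368]
```

View pics/s5.png

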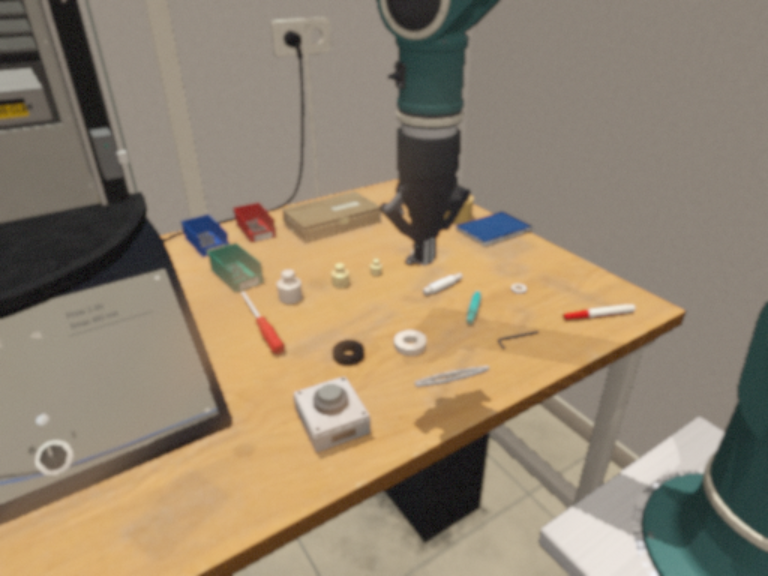

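The button at (330,397) is back up: its depth reads 739.0 mm against 739.7 mm at the start. Everything lies where it was and the arm is clear, so I hand in.

```bash
python3 -c "
from rig import r
print(r.hand_in())"
```

```text
the job is handed in; nothing more can be done
None
```

I showed both gauges, logged them and handed the job in. The last move ended at about 16 s on the robot's clock, against the 53 s limit. No verdict came back.

- **Ring gauge:** the fingertips were held about 25 mm above its middle for over 2 s, with the TCP at (506, 89, 39) mm. The ring was measured at about (506, 88) mm.
- **Plug gauge:** the fingertips were held about 24 mm above its middle for over 2 s, with the TCP at (622, -71, 42) mm. The rod was measured at about (622, -71) mm.
- **Log box button:** I pressed until the force jumped from 3.2 to 10.4 N at z = 54 mm, which is its end stop. I then let it go and lifted clear.

**Last checks:**
- **Button:** the depth on it matched the start picture within 1 mm, so it is back up. The recogniser did not report the button in that final picture, so this rests on the depth reading and the view.
- **Positions:** both gauges, the small ring and the tweezers were found within about 5 mm of where they started, which is roughly the recogniser's own error. I compared the other bystanders by eye only and saw no change.
- **Contact:** the wrist force stayed near zero apart from the press, and the arm ended in free air.

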